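# Bleed the pressure pot through its vent valve with the vent key

## Task

The pressure pot must be bled slowly before its lid is opened. Draw the vent key (the one with the knurled metal handle and the guard disc) straight up out of the tool block, put its shank down into the open collar on the pot's lid, and press the spring-loaded valve stem in there to half of its 10 mm travel, when the groove round the shank is level with the collar's rim; never press the stem to its stop, which would dump the pressure. Finish while still gripping the upright key and holding the stem half open, and leave the other tools in the block and the things around where they are.

Things in the scene. Friction and masses are not known exactly. Their poses are not given: they have to be found in the camera images.
- vent_key: Vent key, loose, about 90 g, 110 mm long, upright in one of the block's holes. Origin: centre of its flat lower tip; z up along its axis. Above the tip: steel shank 8 mm across to 60 mm (dark groove at 19 mm), guard disc 24 mm across at 60-64 mm, knurled aluminium handle 16 mm across at 64-110 mm: grip it there
- tool_block: Fixed wooden block, 50 (x) by 170 (y) by 50 mm high; origin at the centre of its underside, y along the row of holes. Three upright holes, 10 mm across, 40 mm deep (floor 10 mm above the worktop), at y = -60, 0, +60 mm; which tool stands in which hole varies
- tee_key: Loose steel T-handled key standing in another hole of the block; must stay. Origin at its lower tip; 8 mm shank, cross bar 62 mm wide and 10 mm thick, along its x, 82 mm above the tip; 87 mm long
- driver: Loose driver with a dark pear-shaped wooden handle (27 mm across), standing in the third hole; must stay. Origin at its lower tip; 123 mm long, 8 mm shank below 58 mm
- pressure_pot: Fixed aluminium pressure pot, 236 mm across the four lid clamps (black star knobs, tops at 138 mm). Origin: centre of its underside. Lid top at 134 mm. In its frame (mm): vent collar at x -48, y 0; gauge at x 30 to 80, up to 195 high; air nipple and safety valve (no open mouth) at x 12, y +52 and -52, up to 161 high
- vent_rim (a point): Centre of the mouth of the vent collar, an open upright brass collar on the lid, level with its rim, 166 mm above the worktop. Mouth 23 mm across, narrowing within 8 mm to a bore of 14 mm; 31 mm across outside. The flat top of the valve stem (11 mm across) lies in the bore, 14 mm below the rim when released
- vent_stem (a joint): Travel of the spring-loaded valve stem in m, straight down: 0 released, 0.010 at its stop. It does not yield below 6 N, then takes 6 N plus 0.6 N per mm (9 N at half travel, 12 N at the stop) and springs back when let go
- dental_cast: Bystander: loose plaster cast of a dental arch, 58x62x32 mm, on the worktop; origin at the centre of its underside
- dish: Bystander: loose shallow porcelain dish, 58 mm across, 18 mm high; origin at the centre of its underside

How it is judged:
By the outcome, as a careful person would: the job done as asked, in the order asked, and still so for the second after the job is handed in, while the arm keeps its last pose, push and grip.
It also fails if it takes over 56 s, if anything falls off the work surface, if the arm or the gripper's body presses on something with over 40 N, if the wrist force passes 120 N, or if a joint passes its speed limit or range.

## Robot

A 6-joint arm with a two-finger parallel gripper is mounted at the origin on a cart in front of the work surface, level with it; the furniture and walls round the work are solid. World frame = base frame: x ahead of the robot, y to its left, z up, the work surface at z = 0. Lengths are in mm, angles in rad, forces in N, time in s.
With the tool pointing down it reaches from about 350 to 975 mm from the base axis. Payload 7.1 kg.
Tool frame: the origin (TCP) lies midway between the tips of the shut fingers; the grasp point (between the pads) lies 19 mm behind it (ctrl.grip_depth is the distance from the TCP to the grasp point, in mm); z points along the fingers, y is the line along which they close (so a half turn about z gives the same grasp; the last joint's range is limited). The gripper opens to 88 mm and grips with 3 to 60 N. Pads are 20 mm wide; open, the fingers measure 115 mm over their backs; the gripper's body (75 mm by 178 mm) begins 61 mm behind the grasp point.
Start: joints at [1.207, 0.423, 1.63, -0, 1.089, -0.019], TCP at [211.223, 588.209, 222.675] pointing down, gripper open.
Joint ranges: [-3, 3], [-0.9, 2.11], [0.09, 2.58], [-1.31, 4.45], [0.11, 2.69], [-2.54, 2.54]. Speed limits (rad/s): [2.39, 2.39, 3.01, 3.14, 3.14, 3.14].

## Interface

Orientations are given as a rotation vector (axis times angle).
In Python, from workcell import get_obs, vision, ctrl gives the robot as it stands.
- The arm moves only by the tool step_arm, never from a script. Its argument "plan" is a list of rows, each a list of 7 numbers: the opening, from -1 (shut) to 1 (fully open), then the shift along the tool's x, y, z as a fraction of full scale, then the turn, a rotation vector about the tool's x, y, z as a fraction of full scale. In form: [[fingers, dx, dy, dz, wx, wy, wz], ...]. A call has 1 to 20 rows; each row shifts and turns the commanded pose from where the row before left it, along the tool's axes as they then stand; what a row does not reach is not made up. Full scale, the value 1, is 50 mm for a shift and 0.12 rad for a turn. A row lasts 1/8 s, in which the tool goes at most 62.5 mm and 10.7 degrees, less where a joint would pass 70% of its speed; a pose out of reach is approached as far as the arm can. A call with a number of a shift or a turn outside -1 to 1 is refused whole. A call with a gripper value outside its range is refused whole. The fingers move at their own pace and stop on an object; the grip force is fixed at half the most. Time passes only in rows, so rows that do not move let the fingers close. It gives the time, the measured TCP pose, the force, the opening and the grip force at its end, in the units of the state.
- get_obs(): the state, without advancing time (a new reading comes with each control period).
- vision.get_image(name): name is "side" or "top"; returns a dict with "pixels" (400x640x3 uint8, red, green, blue), "depth" (400x640 float32, mm along the optical axis (not along the pixel's ray), 0 where there is no reading), "fx", "fy", "cx", "cy" (pixels), "k1" (the pictures are not rectified: a ray, as slopes to the right and down, at radius r is drawn at 1 + k1 r^2 times it, then the intrinsics apply), "T" (4x4, takes a point from camera to world coordinates). Camera axes: x right, y down, z forward; pixel columns grow to the right and rows downward; lengths in mm; the calibration is good to about 2 mm. A picture is of the moment at which its call begins.
- ctrl.close_job(): hands the job in; it is judged then, once.
The state is a dict: "t": time; "qpos": joint angles; "qvel": joint speeds; "joint_torque": joint torques, N m; "ee_pos": TCP position; "orientation": TCP orientation; "ft_force": force on the tool from outside, world axes, zero at the start; "moment": the same for the moment, N m; "width": finger opening in mm; "grasp_force": force on a finger pad.
Only numpy, scipy, OpenCV 4.12 (cv2) and the standard library are available. Lean on these libraries where they do the work, as an engineer would, in place of code of your own. Each camera call takes 0.05 s, during which the arm holds its last target. There are 200 camera calls.

## Working session

There is one attempt and no reset: what is moved stays moved. The work goes in short steps, Python scripts to look and compute and a tool call to move; the robot and the scene stay as the last step left them, time stands still between calls to the robot, and variables do not carry over. Pictures are saved under pics/ and viewed, at most 10 in all, crops included, and the job is handed in when it is done.

Besides the shell and the picture viewer there is one more tool, called by a JSON object that holds its "name" and its "arguments", one argument or row to a line. step_arm: Moves the arm, as the interface text tells. Its arguments: {"type":"object","properties":{"plan":{"type":"array","items":{"type":"array","items":{"type":"number","minimum":-1,"maximum":1}}}},"required":["plan"]}

```bash
mkdir -p pics; cat > h.py <<'E'
import numpy as np, cv2, pickle
from workcell import get_obs, vision, ctrl
def grab(n,f=None):
    im=vision.get_image(n)
    if f: cv2.imwrite(f'pics/{f}.png',im['pixels'][:,:,::-1]); pickle.dump(im,open(f'pics/{f}.pkl','wb'))
    return im
def ray(im,u,v):
    K=np.array([[im['fx'],0,im['cx']],[0,im['fy'],im['cy']],[0,0,1.]])
    d=np.array([(u-im['cx'])/im['fx'],(v-im['cy'])/im['fy']]);s=d.copy()
    for _ in range(20): s=d/(1+im['k1']*(s@s))
    T=np.array(im['T']);return T[:3,3],T[:3,:3]@np.array([s[0],s[1],1])
def onz(im,u,v,z):
    o,d=ray(im,u,v);return o+d*(z-o[2])/d[2]
def dep(im,u,v):
    o,d=ray(im,u,v);return o+d*im['depth'][int(round(v)),int(round(u))]
def proj(im,p):
    T=np.array(im['T']);c=T[:3,:3].T@(np.array(p)-T[:3,3]);s=c[:2]/c[2];s=s*(1+im['k1']*(s@s))
    return np.array([s[0]*im['fx']+im['cx'],s[1]*im['fy']+im['cy']])
E
python3 - <<'E'
from h import *
for n in('side','top'):
    im=grab(n,n+'0');print(n,np.round(im['T'],3).tolist(),im['fx'],im['k1'])
print(get_obs())
E
```

```text
side [[-0.973, -0.141, 0.184, 286.192], [-0.231, 0.595, -0.77, 779.876], [-0.001, -0.791, -0.611, 802.895], [0.0, 0.0, 0.0, 1.0]] 396.8124471016516 0.028661475313421673
top [[-0.377, -0.883, 0.279, 127.795], [-0.926, 0.36, -0.114, 90.754], [-0.0, -0.302, -0.953, 1428.144], [0.0, 0.0, 0.0, 1.0]] 507.45316181582785 -0.07755134998777602
{'t': 0.1, 'qpos': array([ 1.20700396e+00,  4.23759380e-01,  1.63058100e+00,  2.35759680e-06,
        1.08861368e+00, -1.89978066e-02]), 'qvel': array([-0.00039216, -0.00086851, -0.0030802 , -0.002401  ,  0.00018974,
       -0.00020313]), 'joint_torque': array([ 1.14756469e-05, -5.45614457e+01, -2.74324465e+01,  6.45653531e-02,
        1.88064220e-02, -3.59986370e-05]), 'ee_pos': array([211.05135999, 587.76631173, 221.99538366]), 'orientation': array([-5.38879997e-01, -3.09476466e+00,  2.09863851e-03]), 'ft_force': array([ 0.41995805,  0.67236699, -0.43271738]), 'moment': array([-0.00334078,  0.04290335, -0.00216573]), 'grasp_force': 0.0, 'width': 87.76370751428388}
```

View pics/side0.png

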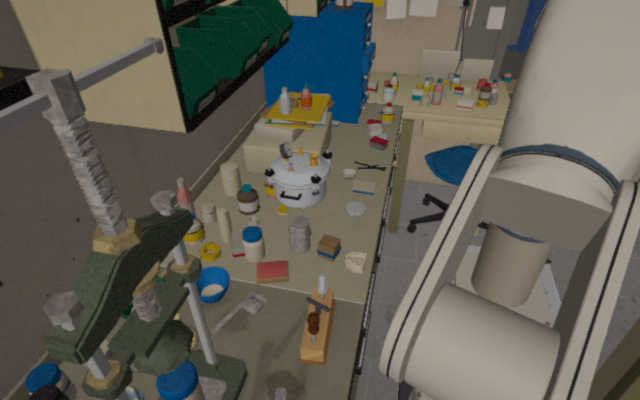

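View pics/top0.png

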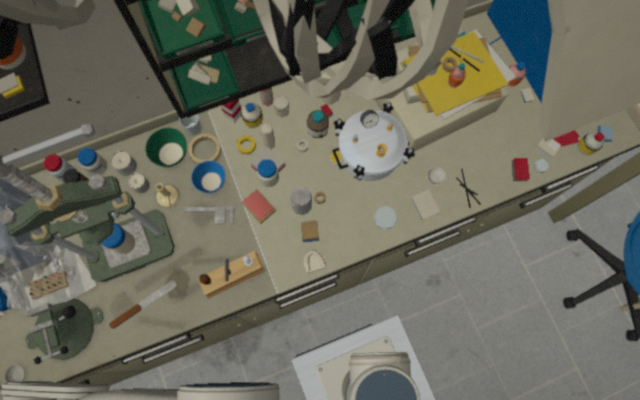

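Side view: block at about (317,330), with the vent key (light handle) at (322,285), the tee in the middle and the driver at (313,322). The pot is at (297,178). Top view: block at (232,273), vent key at (248,261), pot at (372,143), with the vent collar probably at (382,153). I'll zoom in on these.

```bash
python3 - <<'E'
from h import *
L=lambda n:pickle.load(open(f'pics/{n}.pkl','rb'))
s,t=L('side0'),L('top0')
def crop(im,x,y,w,h,k): return cv2.resize(im['pixels'][y:y+h,x:x+w,::-1],(w*k,h*k),interpolation=cv2.INTER_CUBIC)
a=crop(s,285,260,65,100,6)[:300*2]; b=crop(s,260,135,80,75,5)
c=crop(t,195,240,80,60,5); d=crop(t,330,100,90,90,5)
A=np.zeros((600,790,3),np.uint8);A[:,:390]=a;A[:375,390:]=b;cv2.imwrite('pics/zs.png',A)
B=np.zeros((450,850,3),np.uint8);B[:300,:400]=c;B[:450,400:850]=d;cv2.imwrite('pics/zt.png',B[:,:800])
E
```

```text
(no output)
```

View pics/zs.png

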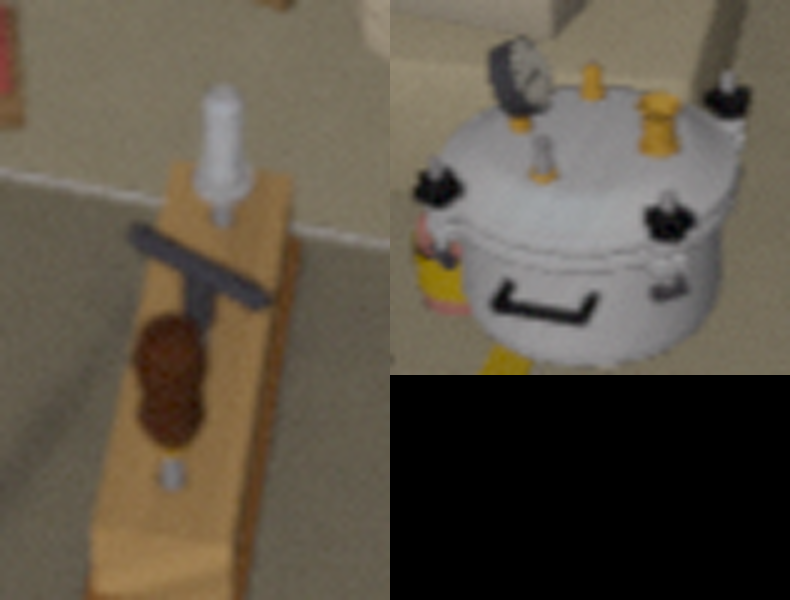

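View pics/zt.png

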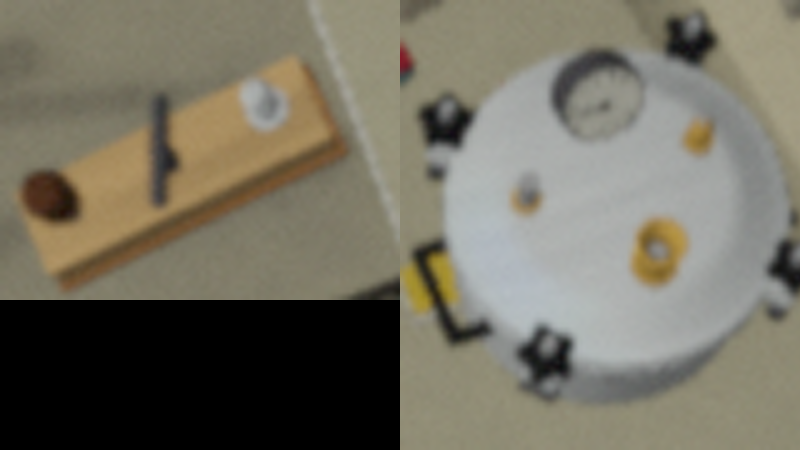

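Side zoom: handle top at crop (222,93), guard disc at (222,185), collar rim at (660,101), with the tee between the vent key and the driver. Top zoom: key at (264,100) and the collar's rim ring around (660,243). The ring has a light stem inside it, so it is the open one. Next I'll measure.

```bash
cat > tri.py <<'E'
from h import *
L=lambda n:pickle.load(open(f'pics/{n}.pkl','rb'))
def tri(s,a,t,b):
    o1,d1=ray(s,*a);o2,d2=ray(t,*b)
    k=np.linalg.lstsq(np.c_[d1,-d2],o2-o1,rcond=None)[0];p,q=o1+k[0]*d1,o2+k[1]*d2
    return (p+q)/2,np.linalg.norm(p-q)
E
python3 - <<'E'
from tri import *
np.set_printoptions(precision=1,suppress=True)
s,t=L('side0'),L('top0')
# masks
for n,im,(x,y,w,h) in(('s',s,(305,145,20,25)),('t',t,(370,138,24,24))):
    hsv=cv2.cvtColor(im['pixels'],cv2.COLOR_RGB2HSV)[y:y+h,x:x+w]
    m=((hsv[...,1]>110)&(hsv[...,2]>90)).astype(np.uint8)
    print(n,x,y);print('\n'.join(''.join('.#'[v] for v in r) for r in m))
print('side collar plane166',onz(s,313.9,155,166),'top',onz(t,381.5,148.5,166),tri(s,(313.9,155),t,(381.5,148.5)))
for n,im,(x,y,w,h) in(('s',s,(312,268,22,34)),('t',t,(238,250,20,18))):
    hsv=cv2.cvtColor(im['pixels'],cv2.COLOR_RGB2HSV)[y:y+h,x:x+w]
    print(n,x,y);m=(hsv[...,1]<55)&(hsv[...,2]>110)
    print('\n'.join(''.join('.#'[int(v)] for v in r) for r in m))
print('key top120 side',onz(s,321.5,276,120),'top',onz(t,247.2,258.5,120))
# block wood
for n,im,(x,y,w,h) in(('s',s,(285,270,70,100)),('t',t,(190,235,90,70))):
    hsv=cv2.cvtColor(im['pixels'],cv2.COLOR_RGB2HSV)[y:y+h,x:x+w]
    m=((hsv[...,1]>95)&(hsv[...,2]>115)).astype(np.uint8)
    c=max(cv2.findContours(m,0,1)[0],key=cv2.contourArea)
    ap=cv2.approxPolyDP(c,4,True)[:,0]+[x,y];print(n,ap.tolist())
    print([onz(im,u,v,50)[:2].round().tolist() for u,v in ap])
o=get_obs();print(cv2.Rodrigues(o['orientation'])[0])
E
```

```text
s 305 145
....................
....................
....................
....................
....................
....................
....................
....................
........##..........
.....#######........
.....########.......
.....########.......
.....#######........
......######........
......######........
......######........
......######........
......######........
.....#######........
.....########.......
......######........
....................
....................
....................
....................
t 370 138
........................
........................
........................
........................
........................
........................
...........###..........
.........#######........
........########........
........#########.......
........##...####.......
.......##.....###.......
.......##.....###.......
.......###....##........
.......########.........
.......########.........
.......########.........
........######..........
..........##............
........................
........................
........................
.....
[... 1316 characters left out ...]
...
....................
....................
key top120 side [430.3 172.9 120. ] top [425.5 165.5 120. ]
s [[328, 312], [322, 310], [316, 335], [305, 323], [300, 361], [323, 361]]
[[405.0, 215.0], [420.0, 213.0], [417.0, 280.0], [449.0, 256.0], [434.0, 347.0], [388.0, 336.0]]
t [[256, 253], [248, 254], [254, 260], [249, 267], [241, 257], [229, 263], [227, 282], [224, 266], [207, 274], [210, 284], [199, 279], [204, 293], [262, 267]]
[[447.0, 142.0], [452.0, 163.0], [430.0, 154.0], [417.0, 173.0], [452.0, 184.0], [448.0, 220.0], [401.0, 243.0], [446.0, 236.0], [442.0, 286.0], [413.0, 288.0], [438.0, 311.0], [396.0, 311.0], [404.0, 140.0]]
[[-0.9  0.3 -0. ]
 [ 0.3  0.9 -0. ]
 [ 0.  -0.  -1. ]]
```

```bash
python3 - <<'E'
from tri import *
np.set_printoptions(precision=2,suppress=True)
s,t=L('side0'),L('top0')
print('disc z72 side',onz(s,321.5,289.5,72),'top',onz(t,247.7,260.8,72))
print('depth handle top', [dep(t,u,v) for u,v in((247,258),(248,259))],[dep(s,u,v) for u,v in((321,277),(321,282))])
print('rim depth',[dep(t,u,v) for u,v in((379,147),(385,148),(382,145))])
# tall things near path (world height map from top depth)
P=[]
for v in range(0,400,3):
  for u in range(0,640,3):
    if t['depth'][v,u]>0:
      p=dep(t,u,v)
      if 120<p[0]<760 and -420<p[1]<720 and p[2]>100: P.append([*p,u,v])
P=np.array(P)
H,xe,ye=np.histogram2d(P[:,0],P[:,1],bins=[np.arange(120,761,80),np.arange(-420,721,80)])
M=np.zeros_like(H)
for p in P:
  i=int((p[0]-120)//80);j=int((p[1]+420)//80)
  if i<M.shape[0] and j<M.shape[1]: M[i,j]=max(M[i,j],p[2])
print(ye[:-1]);print(np.c_[xe[:-1],M].astype(int))
o=get_obs();print(cv2.Rodrigues(o['orientation'])[0],o['ee_pos'],proj(t,o['ee_pos']))
E
```

```text
disc z72 side [430.56 171.7   72.  ] top [429.99 169.15  72.  ]
depth handle top [array([428.55, 165.95, 112.98]), array([424.42, 164.26, 115.77])] [array([430.62, 176.34, 120.22]), array([430.7 , 176.1 , 103.05])]
rim depth [array([ 571.95, -273.68,  152.54]), array([ 559.94, -284.92,  161.77]), array([ 571.21, -281.18,  161.26])]
[-420 -340 -260 -180 -100  -20   60  140  220  300  380  460  540  620]
[[ 120    0    0    0    0 1269    0    0  882  874  781  712    0    0
     0]
 [ 200    0    0    0    0 1276 1245    0    0    0    0  658  635  595
     0]
 [ 280    0    0    0    0 1148 1230    0 1233    0    0    0    0  533
     0]
 [ 360    0    0    0    0    0 1137    0 1189 1131    0    0    0    0
   125]
 [ 440    0  117  125    0  100    0    0 1107 1121    0    0    0    0
   133]
 [ 520  145  166  150    0  101  101    0    0    0  466  478  656  464
     0]
 [ 600  523  511  669  696  694  718  695  693    0  662  661  666  466
   209]
 [ 680  544  539  656  680  673  747  695  837    0  633  649  634    0
   198]]
[[-0.94  0.34 -0.  ]
 [ 0.34  0.94 -0.  ]
 [ 0.   -0.   -1.  ]] [211.05 587.77 222.  ] [ 99.72 404.8 ]
```

{"name": "step_arm", "arguments": {
  "plan": [
    [1,0,0,0,0,0,0.98],
    [1,0,0,0,0,0,0.98],
    [1,0,0,0,0,0,0.98],
    [1,0,0,0,0,0,0.98],
    [1,0,0,0,0,0,0.98],
    [1,0,0,0,0,0,0.98],
    [1,0,0,0,0,0,0.98],
    [1,0,0,0,0,0,0.98],
    [1,0,0,0,0,0,0.98],
    [1,0,0,0,0,0,0.98]
  ]
}}

```text
t: 1.35
ee_pos: [211.1, 587.9, 222.2]
orientation: [2.169, 2.272, -0.001]
ft_force: [-1.0, 1.0, -0.3]
width: 88.0
grasp_force: 0.0
```

{"name": "step_arm", "arguments": {
  "plan": [
    [1,-0.71,0.33,0,0,0,0],
    [1,-0.71,0.33,0,0,0,0],
    [1,-0.71,0.33,0,0,0,0],
    [1,-0.71,0.33,0,0,0,0],
    [1,-0.71,0.33,0,0,0,0],
    [1,-0.71,0.33,0,0,0,0],
    [1,-0.71,0.33,0,0,0,0],
    [1,-0.71,0.33,0,0,0,0],
    [1,-0.71,0.33,0,0,0,0],
    [1,-0.71,0.33,0,0,0,0],
    [1,-0.71,0.33,0,0,0,0],
    [1,-0.71,0.33,0,0,0,0],
    [1,0,0,0,0,0,0],
    [1,0,0,0,0,0,0]
  ]
}}

```text
t: 3.1
ee_pos: [429.9, 172.8, 222.5]
orientation: [-2.166, -2.275, 0.001]
ft_force: [1.1, 0.8, -1.2]
width: 87.8
grasp_force: 0.0
```

```bash
python3 - <<'E'
from tri import *
np.set_printoptions(precision=2,suppress=True)
o=get_obs();print(o['t'],cv2.Rodrigues(o['orientation'])[0],o['ee_pos'],o['qpos'])
s=grab('side','s1');t=grab('top','t1')
for n,im in(('s1',s),('t1',t)):
    u,v=proj(im,(428,169,150)).astype(int);print(n,u,v)
    x,y=u-32,v-40;c=im['pixels'][y:y+100,x:x+64,::-1]
    globals()[n]=cv2.resize(c,None,fx=6,fy=6,interpolation=2)
    print(x,y)
cv2.imwrite('pics/z1.png',np.hstack([s1,t1]))
# shelf bound
P=np.array([dep(s,u,v) for v in range(0,400,4) for u in range(0,640,4) if s['depth'][v,u]>0])
for y0 in(-450,-350,-250,-150,-50,50,150):
  q=P[(P[:,1]>y0)&(P[:,1]<y0+100)&(P[:,2]>200)&(P[:,0]>450)]
  if len(q): print(y0,len(q),'minz',q[q[:,2].argmin()],'minx',q[q[:,0].argmin()])
E
```

```text
3.1 [[-0.05  1.   -0.  ]
 [ 1.    0.05  0.  ]
 [ 0.   -0.   -1.  ]] [429.91 172.84 222.5 ] [0.36 0.18 1.98 0.   0.98 0.31]
s1 322 265
290 225
t1 244 255
212 215
-450 50 minz [ 960.79 -397.95  200.09] minx [ 664.75 -437.17  507.1 ]
-350 115 minz [ 957.99 -302.19  200.66] minx [ 669.47 -337.01  508.95]
-250 113 minz [ 959.85 -176.86  207.27] minx [ 677.98 -172.9   511.4 ]
-150 193 minz [960.39 -63.26 203.33] minx [ 677.1  -116.84  508.93]
-50 217 minz [961.11  16.26 200.14] minx [673.28  46.35 509.85]
50 210 minz [962.84  64.58 206.35] minx [451.83 149.07 571.88]
150 1316 minz [960.77 248.93 200.6 ] minx [450.8  200.16 314.8 ]
```

View pics/z1.png

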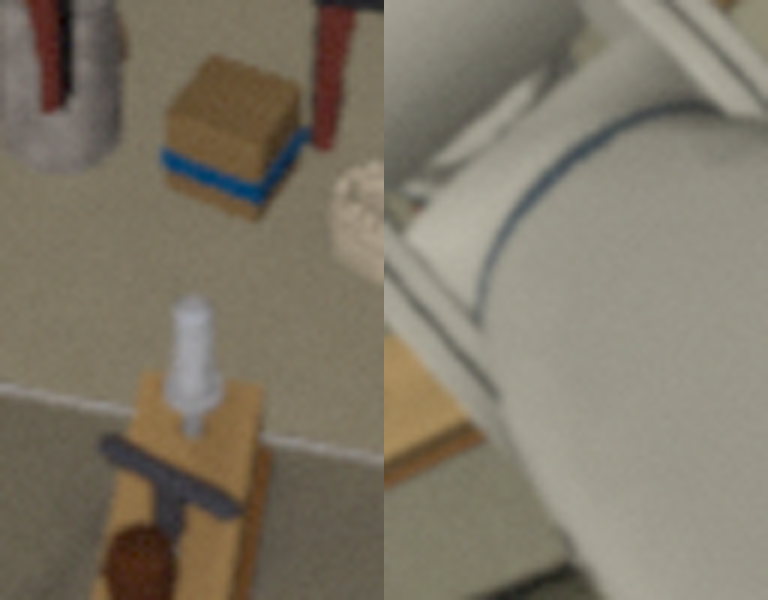

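```bash
python3 - <<'E'
from tri import *
s=L('s1');R=np.array([429.9,172.8,222.5])
for d in(50,0,-50): print(d,proj(s,R+[d,d*.05,0]))
print(proj(s,(429.5,170.5,120)),proj(s,(429.5,170.5,72)))
E
```

```text
50 [298.81716554 240.24110669]
0 [321.65261481 243.11899968]
-50 [344.88499033 246.05411852]
[322.0612291  275.29036387] [322.05278586 289.19682324]
```

{"name": "step_arm", "arguments": {
  "plan": [
    [1,-0.045,0,0.4,0,0,0],
    [1,0,0,0.4,0,0,0],
    [1,0,0,0.4,0,0,0],
    [1,0,0,0.4,0,0,0],
    [1,0,0,0.4,0,0,0],
    [1,0,0,0.4,0,0,0],
    [1,0,0,0.39,0,0,0],
    [1,0,0,0,0,0,0],
    [0,0,0,0,0,0,0],
    [-0.3,0,0,0,0,0,0],
    [-0.5,0,0,0,0,0,0],
    [-0.5,0,0,0,0,0,0]
  ]
}}

```text
t: 4.7
ee_pos: [430.6, 170.4, 83.5]
orientation: [2.165, 2.276, 0.001]
ft_force: [-0.1, 0.1, -0.8]
width: 51.1
grasp_force: 0.0
```

```bash
python3 - <<'E'
from tri import *
o=get_obs();print(o['t'],o['ee_pos'],o['width'],o['grasp_force'])
s=grab('side','s2');x,y=270,220
cv2.imwrite('pics/z2.png',cv2.resize(s['pixels'][y:y+100,x:x+110,::-1],None,fx=6,fy=6,interpolation=2))
E
```

```text
4.7 [430.59604868 170.43172056  83.52985542] 51.08378143269374 0.0
```

View pics/z2.png

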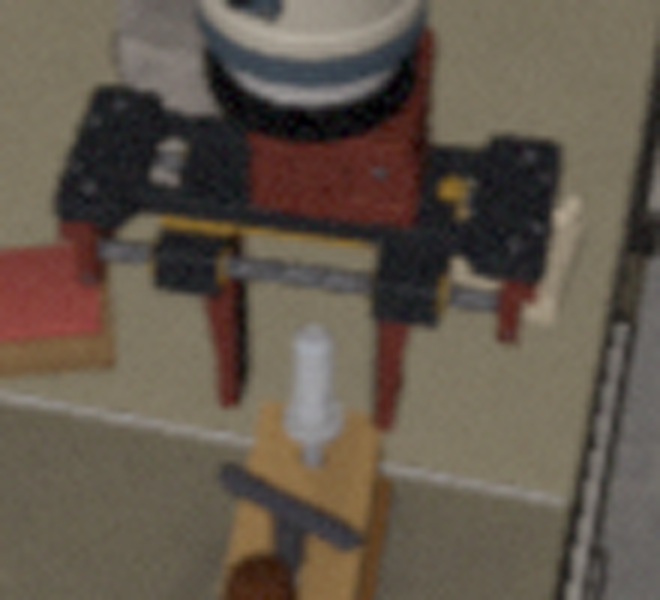

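The fingers straddle the handle, with tips at crop (230,400) and (385,425) and the key at (313,390). I'll close now.

{"name": "step_arm", "arguments": {
  "plan": [
    [-1,0,0,0,0,0,0],
    [-1,0,0,0,0,0,0],
    [-1,0,0,0,0,0,0],
    [-1,0,0,0,0,0,0],
    [-1,0,0,0,0,0,0],
    [-1,0,0,0,0,0,0],
    [-1,0,0,0,0,0,0],
    [-1,0,0,0,0,0,0]
  ]
}}

```text
t: 5.75
ee_pos: [430.4, 170.4, 83.1]
orientation: [-2.165, -2.276, 0.0]
ft_force: [0.1, -0.3, -0.4]
width: 15.3
grasp_force: 30.0
```

{"name": "step_arm", "arguments": {
  "plan": [
    [-1,0,0,-0.1,0,0,0],
    [-1,0,0,-0.2,0,0,0],
    [-1,0,0,-0.2,0,0,0],
    [-1,0,0,-0.3,0,0,0],
    [-1,0,0,-0.4,0,0,0],
    [-1,0,0,-0.5,0,0,0],
    [-1,0,0,-0.5,0,0,0],
    [-1,0,0,-0.5,0,0,0],
    [-1,0,0,-0.5,0,0,0],
    [-1,0,0,-0.4,0,0,0],
    [-1,0,0,-0.2,0,0,0],
    [-1,0,0,0,0,0,0],
    [-1,0,0,0,0,0,0]
  ]
}}

```text
t: 7.38
ee_pos: [429.9, 170.2, 272.5]
orientation: [-2.165, -2.276, 0.002]
ft_force: [-0.1, 1.7, -1.3]
width: 15.6
grasp_force: 30.0
```

```bash
python3 - <<'E'
from tri import *
o=get_obs();print(o['t'],o['ee_pos'],o['width'],o['ft_force'],o['qpos'])
s=grab('side','s3');e=o['ee_pos'];u,v=proj(s,e-[0,0,40]).astype(int);x,y=u-45,v-45
print(x,y,[proj(s,e+[0,0,d])-[x,y] for d in(0,-9,-13,-54,-73)])
cv2.imwrite('pics/z3.png',cv2.resize(s['pixels'][y:y+95,x:x+90,::-1],None,fx=6,fy=6,interpolation=2))
E
```

```text
7.375 [429.87660373 170.19609727 272.54561027] 15.565007118021299 [-0.09836055  1.68915793 -1.27292846] [ 3.51265862e-01  1.17269437e-01  1.92539624e+00 -4.07061695e-05
  1.10014106e+00  3.01306303e-01]
276 193 [array([45.94897823, 31.4662873 ]), array([45.9478518 , 34.77237946]), array([45.94735714, 36.22772826]), array([45.94248892, 50.66737275]), array([45.94035085, 57.07756649])]
```

View pics/z3.png

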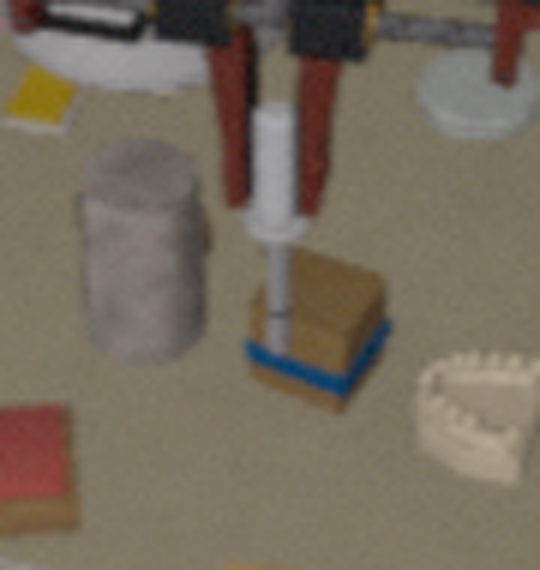

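The key is held upright and clear of the block: handle at crop (274,160), groove at (278,316), tip at (278,355). Next I'll go above the collar.

{"name": "step_arm", "arguments": {
  "plan": [
    [-1,-0.3,0.08,0,0,0,0],
    [-1,-0.7,0.17,0,0,0,0],
    [-1,-0.7,0.17,0,0,0,0],
    [-1,-0.7,0.17,0,0,0,0],
    [-1,-0.7,0.17,0,0,0,0],
    [-1,-0.7,0.17,0,0,0,0],
    [-1,-0.7,0.17,0,0,0,0],
    [-1,-0.7,0.17,0,0,0,0],
    [-1,-0.7,0.17,0,0,0,0],
    [-1,-0.7,0.17,0,0,0,0],
    [-1,-0.7,0.17,0,0,0,0],
    [-1,-0.7,0.17,0,0,0,0],
    [-1,-0.7,0.17,0,0,0,0],
    [-1,-0.33,0.04,0,0,0,0],
    [-1,0,0,0,0,0,0],
    [-1,0,0,0,0,0,0]
  ]
}}

```text
t: 9.43
ee_pos: [560.3, -274.3, 272.9]
orientation: [-2.164, -2.276, 0.0]
ft_force: [0.4, 1.1, -1.0]
width: 15.5
grasp_force: 30.0
```

```bash
python3 - <<'E'
from tri import *
o=get_obs();print(o['t'],o['ee_pos'],o['width'],o['ft_force'],o['orientation'])
s=grab('side','s4');t=grab('top','t4');e=o['ee_pos']
out=[]
for im in(s,t):
  u,v=proj(im,e-[0,0,60]).astype(int);x,y=u-35,v-35
  print(x,y,[((proj(im,e+[0,0,d])-[x,y])*5).round(1) for d in(0,-54,-73)],'collar',((proj(im,(560.5,-275,166))-[x,y])*5).round(1))
  out.append(cv2.resize(im['pixels'][y:y+70,x:x+70,::-1],None,fx=5,fy=5,interpolation=2))
cv2.imwrite('pics/z4.png',np.hstack(out))
E
```

```text
9.425 [ 560.25164998 -274.27118767  272.90009433] 15.502282167496697 [ 0.37602179  1.05624953 -1.0289283 ] [-2.16413358e+00 -2.27574085e+00  2.28486836e-05]
278 107 [array([178.1,  85.8]), array([179.3, 166.7]), array([179.6, 194.2])] collar [180.2 241.2]
348 106 [array([193.7, 129.1]), array([180.2, 173.2]), array([175.6, 187.9])] collar [168.9 212.4]
```

View pics/z4.png

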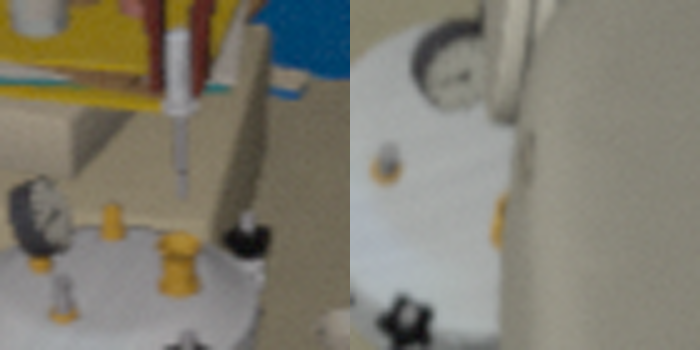

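Side: tip at crop (182,198), above the rim centred around (181,243) and aligned left-right. The top view is blocked by the arm. I'll refine the collar's depth direction using the earlier top picture and averaged side views.

```bash
python3 - <<'E'
from tri import *
np.set_printoptions(precision=1,suppress=True)
t=L('top0');s=L('side0')
s['pixels']=np.mean([s['pixels']]+[grab('side')['pixels'] for _ in range(8)],0).astype(np.uint8)
for n,im,(x,y,w,h) in(('s',s,(305,147,18,22)),('t',t,(372,140,20,20))):
    b=cv2.cvtColor(im['pixels'],cv2.COLOR_RGB2HSV)[y:y+h,x:x+w,1];print(n,x,y);print(b)
def outline(im,r,z,c,h=0):
    return np.array([proj(im,(c[0]+r*np.cos(a),c[1]+r*np.sin(a),z)) for a in np.arange(0,6.28,.785)])
for c in((560.5,-275),):
    for n,im in(('s',s),('t',t)):
        for r,z in((15.5,166),(11.5,166),(5.5,152)):
            q=outline(im,r,z,c);print(n,r,z,'u',q[:,0].min(),q[:,0].max(),'v',q[:,1].min(),q[:,1].max())
        print(proj(im,(c[0],c[1],134)))
E
```

```text
s 305 147
[[ 59  57  59  59  59  57  58  58  56  54  56  58  58  58  58  58  62  65]
 [ 59  59  59  59  60  59  57  60  59  57  57  60  59  63  58  59  61  64]
 [ 60  60  60  59  60  58  59  59  58  60  60  57  60  61  58  59  59  65]
 [ 57  58  58  60  57  58  58  58  58  58  59  57  59  60  62  62  65  66]
 [ 59  57  55  59  57  58  59  59  56  59  60  59  58  59  62  64  67  63]
 [ 29  29  30  44  54  58  60  61  63  64  62  60  60  60  61  61  67  65]
 [  4   4   6   9  26  48  87 106 122 125  96  71  65  60  62  66  64  65]
 [  2   0   2   8  41 111 160 167 166 166 157 147 105  67  60  64  64  62]
 [  2   4   6  21  73 152 182 178 174 171 172 179 143  80  47  56  59  58]
 [  4   4   6  27  91 162 182 178 179 177 178 182 146  71  17  17  29  45]
 [  4   2   2   8  45 122 175 184 184 185 182 174 103  27   5   5   7  17]
 [  4   6   4   4  21  81 169 184 187 184 182 138  43   7   2   2   2   2]
 [  6   2   4   4  18  84 166 185 187 186 180 134  36   4   4   5   2   5]
 [  4   4   2   4  15  82 168 185 183 186 180 133  34   4   2   2   5   2]
 [  4   4   6   4  11  68 162 181 182 18
[... 2128 characters left out ...]
 3   6   8   9   5   3   5   3   5   5   5   5
    5   3]
 [  4   4   3   3   1   3   3   4   4   4   6   3   5   5   5   6   3   5
    3   5]]
s 15.5 166 u 309.2828966471083 318.81461333644074 v 152.8309566012198 157.70306833086636
s 11.5 166 u 310.5082324444876 317.580108832871 v 153.4492150374333 157.0638566924587
s 5.5 152 u 312.41344764282644 315.7725109365868 v 158.2178001738563 159.96019328637078
[314.2 163.9]
t 15.5 166 u 376.408831108081 387.1512261277963 v 143.57861038086415 153.41313544207125
t 11.5 166 u 377.7927852895573 385.76297689039586 v 144.83984956437507 152.1364220845538
t 5.5 152 u 379.2644882110746 383.03921423845475 v 148.77380617922208 152.23473948066837
[380.4 153. ]
```

{"name": "step_arm", "arguments": {
  "plan": [
    [-1,-0.015,0.025,0,0,0,0],
    [-1,0,0,0.1,0,0,0],
    [-1,0,0,0.1,0,0,0],
    [-1,0,0,0.1,0,0,0],
    [-1,0,0,0.1,0,0,0],
    [-1,0,0,0.1,0,0,0],
    [-1,0,0,0.1,0,0,0],
    [-1,0,0,0.1,0,0,0],
    [-1,0,0,0.06,0,0,0],
    [-1,0,0,0.06,0,0,0],
    [-1,0,0,0.06,0,0,0],
    [-1,0,0,0,0,0,0],
    [-1,0,0,0,0,0,0]
  ]
}}

```text
t: 11.55
ee_pos: [562.2, -275.9, 229.3]
orientation: [2.165, 2.276, 0.0]
ft_force: [0.0, -0.0, -0.2]
width: 15.5
grasp_force: 30.0
```

```bash
python3 - <<'E'
from tri import *
o=get_obs();print(o['t'],o['ee_pos'],o['width'],o['ft_force'],o['moment'])
F=[grab('side','s5')]+[grab('side') for _ in range(5)]
a=np.mean([f['pixels'] for f in F],0).astype(np.uint8);x,y=290,115
cv2.imwrite('pics/z5.png',cv2.resize(a[y:y+55,x:x+50,::-1],None,fx=10,fy=10,interpolation=2))
s=F[0];e=o['ee_pos'];print([((proj(s,e+[0,0,d])-[x,y])*10).round() for d in(-13,-54,-73)],((proj(s,(561.5,-275,166))-[x,y])*10).round())
E
```

```text
11.55 [ 562.17041117 -275.87053354  229.28972437] 15.498408734018883 [ 0.00806943 -0.02775732 -0.21333031] [-0.04292529  0.06567328 -0.0194689 ]
[array([234., 258.]), array([236., 375.]), array([236., 427.])] [237. 402.]
```

View pics/z5.png

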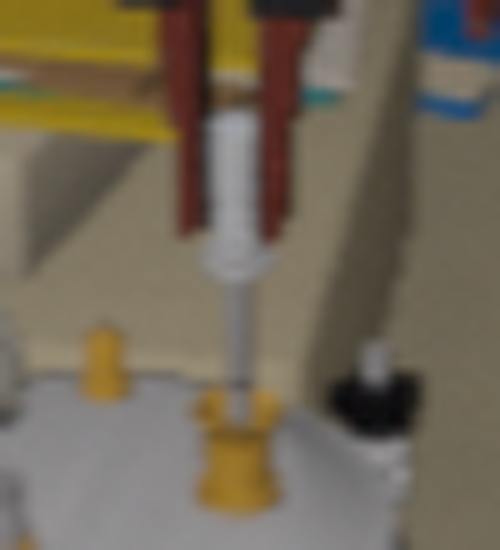

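The shank (x≈240) is inside the collar (x≈238), there is no contact force, and the groove at y≈387 is still above the rim. I'll press in small steps.

{"name": "step_arm", "arguments": {
  "plan": [
    [-1,0,0,0.02,0,0,0],
    [-1,0,0,0.02,0,0,0],
    [-1,0,0,0.02,0,0,0],
    [-1,0,0,0,0,0,0]
  ]
}}

```text
t: 12.35
ee_pos: [562.0, -275.8, 226.0]
orientation: [-2.165, -2.276, 0.0]
ft_force: [0.2, 0.1, -0.9]
width: 15.5
grasp_force: 30.0
```

{"name": "step_arm", "arguments": {
  "plan": [
    [-1,0,0,0.02,0,0,0],
    [-1,0,0,0,0,0,0],
    [-1,0,0,0,0,0,0]
  ]
}}

```text
t: 12.72
ee_pos: [562.1, -275.9, 225.2]
orientation: [2.165, 2.276, 0.0]
ft_force: [0.7, 0.0, -0.9]
width: 15.8
grasp_force: 30.0
```

{"name": "step_arm", "arguments": {
  "plan": [
    [-1,0,0,0.02,0,0,0],
    [-1,0,0,0,0,0,0],
    [-1,0,0,0,0,0,0]
  ]
}}

```text
t: 13.1
ee_pos: [562.3, -276.0, 224.9]
orientation: [2.165, 2.276, 0.0]
ft_force: [-0.9, 0.1, 4.7]
width: 15.4
grasp_force: 30.0
```

{"name": "step_arm", "arguments": {
  "plan": [
    [-1,0,0,0.02,0,0,0],
    [-1,0,0,0,0,0,0],
    [-1,0,0,0,0,0,0]
  ]
}}

```text
t: 13.48
ee_pos: [562.3, -276.0, 224.0]
orientation: [2.165, 2.276, 0.0]
ft_force: [-1.1, 0.9, 5.5]
width: 15.3
grasp_force: 30.0
```

{"name": "step_arm", "arguments": {
  "plan": [
    [-1,0,0,0.02,0,0,0],
    [-1,0,0,0,0,0,0],
    [-1,0,0,0,0,0,0]
  ]
}}

```text
t: 13.85
ee_pos: [562.3, -276.0, 223.1]
orientation: [2.165, 2.276, 0.0]
ft_force: [-1.9, 0.9, 6.6]
width: 15.7
grasp_force: 30.0
```

{"name": "step_arm", "arguments": {
  "plan": [
    [-1,0,0,0.02,0,0,0],
    [-1,0,0,0,0,0,0],
    [-1,0,0,0,0,0,0]
  ]
}}

```text
t: 14.22
ee_pos: [562.4, -276.0, 222.2]
orientation: [2.164, 2.276, 0.0]
ft_force: [-1.9, 0.4, 6.7]
width: 15.3
grasp_force: 30.0
```

{"name": "step_arm", "arguments": {
  "plan": [
    [-1,0,0,0.02,0,0,0],
    [-1,0,0,0,0,0,0],
    [-1,0,0,0,0,0,0]
  ]
}}

```text
t: 14.6
ee_pos: [562.3, -276.0, 221.2]
orientation: [2.165, 2.276, 0.0]
ft_force: [-1.5, 1.1, 7.8]
width: 15.5
grasp_force: 30.0
```

{"name": "step_arm", "arguments": {
  "plan": [
    [-1,0,0,0.02,0,0,0],
    [-1,0,0,0,0,0,0],
    [-1,0,0,0,0,0,0]
  ]
}}

```text
t: 14.98
ee_pos: [562.4, -276.0, 220.3]
orientation: [2.164, 2.275, 0.0]
ft_force: [-1.8, 0.5, 7.4]
width: 14.9
grasp_force: 30.0
```

```bash
python3 - <<'E'
from tri import *
np.set_printoptions(precision=2,suppress=True)
fs=[];es=[];ims=[]
for i in range(16):
    s=grab('side','s6' if i==0 else None);o=get_obs();fs.append(o['ft_force']);es.append(o['ee_pos']);ims.append(s['pixels'])
print(o['t'],np.mean(fs,0),np.std(fs,0),np.mean(es,0),np.std(es,0),o['moment'])
a=np.mean(ims,0).astype(np.uint8);x,y=290,115
cv2.imwrite('pics/z6.png',cv2.resize(a[y:y+55,x:x+50,::-1],None,fx=10,fy=10,interpolation=2))
E
```

```text
15.775 [-2.02  0.49  8.04] [0.55 0.43 0.59] [ 562.38 -276.03  220.34] [0.01 0.02 0.01] [0.12 0.54 0.02]
```

View pics/z6.png

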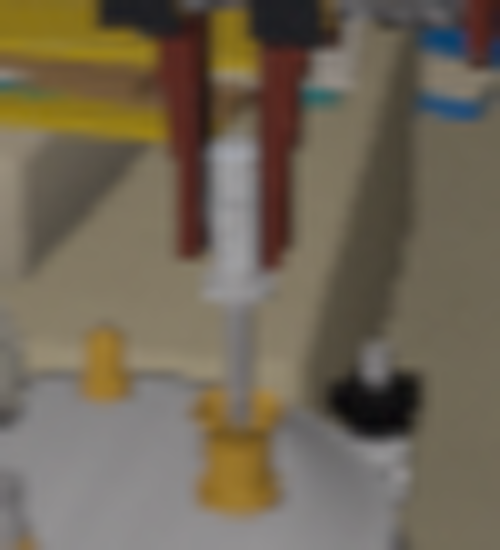

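```bash
python3 -c "
from workcell import ctrl;print(ctrl.close_job())"
```

```text
the job is handed in; nothing more can be done
None
```

I've handed the job in with the arm still gripping the upright vent key in the collar and holding the stem about 4.9 mm down, close to half travel; that figure comes from a stem force of about 8.9 N and the tool height, because the groove was too faint in the last picture to check against the rim.

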